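# Put the rinsed beaker upside down on the drying peg

## Task

One rinsed steel beaker is still lying on its side on the sloping draining board. Turn it upside down over the empty peg of the drying rack and lower it right down, so that its rim sits level on the peg's spoked foot before you let go; do not let it drop. Leave the two beakers already drying, and the other things on the bench, as they are.

Things in the scene. Friction and masses are not known exactly. Their poses are not given: they have to be found in the camera images.
- beaker: The rinsed beaker: plain steel cylinder open at one end, 50 mm outside diameter, 70 mm long, wall 2 mm, bottom 3 mm, 50-90 g, no handle. Origin at the centre of the outside of its closed bottom; z runs along its axis to the open mouth. It starts lying on its side on the draining board, held from rolling between two ribs, mouth downhill, axis sloping down 15 degrees towards the mouth.
- beaker_rim (a point): Centre of the mouth of that beaker, in the plane of its rim, 70 mm from the bottom along the beaker's z axis.
- drainer: Green draining board, fixed, 180 mm (its x) by 178 mm (y). Origin on the table under its middle, z up. Face slopes down 15 degrees to its +x end, where a gutter has a 22 mm high lip; face 42 mm above the table at the middle, 65 at the high end. Ribs 4 mm high run downhill; side rims stand 8 mm above the face. The beaker lies on its middle line, axis 27 mm above the face, 7 mm uphill of centre.
- peg_free: Empty peg of the rack, fixed, white plastic: upright tapered round post (23 mm diameter at its foot, 13 mm near the rounded tip) on a star of six flat spokes 76 mm across, 14 mm high. Origin at the centre of the star's underside, 3 mm above the table, z up; spokes' top (where a beaker's rim sits) at 14 mm, tip at 67 mm, bottom of a seated beaker at 84 mm above the origin.
- rack: Drying rack's drip tray, fixed: shallow open green plastic tray 115 mm (along its x) by 315 mm (y), 12 mm high with 3 mm floor and walls. Origin on the table under its middle, its +x pointing away from the robot. Three identical pegs stand in it in a row along its y axis at -105, 0 and +105 mm; which of the three is the empty one differs from start to start.
- beaker_b: A beaker of the same kind already drying upside down on another peg, loose. Origin at the centre of its closed bottom, now its top, 87 mm above the table; z points down to its mouth.
- beaker_c: A beaker of the same kind already drying upside down on the remaining peg, loose. Origin and axes as beaker_b.
- solvent: White solvent bottle with yellow label and red cap, 62 mm diameter, 165 mm tall, standing loose behind the rack and draining board. Origin at the centre of its underside.
- flux_jar: Small amber flux jar with black lid, 48 mm diameter, 42 mm tall, loose, between the draining board and the rack. Origin at the centre of its underside.
- multimeter: Yellow multimeter leaning back on its prop, 92 mm wide, 180 mm tall, about 180 mm high and 150 mm deep as it stands, loose, behind the rack. Origin on the table under the middle of its case.
- phone: Blue phone lying flat, 72 x 146 x 9 mm, loose. Origin at the centre of its underside.
- screwdriver: Screwdriver with orange handle lying on the table, loose. Origin under its middle.
Mind the look-alikes: they are no part of the job. What is shaped like the peg_free but brown is not meant. What is shaped like the beaker but red is not meant.

How it is judged (in metres and radians):
At the end, for the whole second after the job is handed in: The beaker stands upside down over the empty peg: within 5 degrees of upright, its mouth's centre within 15 mm of the peg's axis, its rim down on the spoked foot (within 4 mm of the spokes' top), at rest (angle between beaker's own z axis and vertical above 3.05 rad and horizontal distance between beaker_rim and peg_free below 0.015 m and z of beaker_rim in the frame of peg_free between 0.01 and 0.018 m and linear speed of beaker below 0.02 m/s and angular speed of beaker below 0.2 rad/s); the robot touches nothing.
It fails at once if the beaker was let go and fell (moving faster than 0.45 m/s while the fingers did not hold it, a drop of about 10 mm) (contact force between beaker and the fingers below 0.01 N and linear speed of beaker above 0.45 m/s).
It fails at once if a beaker already drying was shifted by more than 20 mm or tipped by more than 15 degrees (distance of any of beaker_b, beaker_c from where it was at the start of the episode above 0.02 m or angle between any of beaker_b, beaker_c's own z axis and vertical below 2.88 rad).
It fails at once if another thing on the bench was shifted by more than 30 mm (distance of any of solvent, flux_jar, multimeter, phone, screwdriver from where it was at the start of the episode above 0.03 m).
It also fails if it takes over 38 s, if anything falls off the work surface, if the arm or the gripper's body presses on something with over 40 N, if the wrist force passes 120 N, or if a joint passes its speed limit or range.

## Robot

A 6-joint arm with a two-finger parallel gripper is mounted at the origin on the work surface. World frame = base frame: x ahead of the robot, y to its left, z up, the work surface at z = 0. Lengths are in m, angles in degrees, forces in N, time in s.
With the tool pointing down it reaches from about 0.4 to 0.925 m from the base axis. Payload 3.4 kg.
Tool frame: the origin (TCP) lies midway between the tips of the shut fingers; the grasp point (between the pads) lies r.pinch_z behind it (r.pinch_z is the distance from the TCP to the grasp point, in m); z points along the fingers, y is the line along which they close (so a half turn about z gives the same grasp; the last joint's range is limited). The gripper opens to 85 mm and grips with 20 to 120 N. Pads are 22 mm wide; open, the fingers measure 114 mm over their backs; the gripper's body (76 mm by 85 mm) begins 54 mm behind the grasp point. The pads swing forward as they close: fully open they stand 13 mm farther back than shut.
Start: joints at [-4.211, 17.578, 86.31, -0, 76.112, -4.211], TCP at [0.575, -0, 0.231] pointing down, gripper open.
Joint ranges: [-179.03, 179.03], [-60, 130.46], [8.19, 133.38], [-81.62, 261.62], [5.75, 156.47], [-153.77, 153.77]. Speed limits (degrees/s): [147.25, 147.25, 180, 180, 180, 180].

## Interface

Orientations are given as [roll, pitch, yaw] about the fixed x, y, z axes, in that order (R = Rz(yaw) Ry(pitch) Rx(roll)).
In Python, from rig import status, capture, order, r gives the robot as it stands.
- The arm moves only by the tool servo_tool, never from a script. Its argument "deltas" is a list of rows, each a list of 3 entries, a list of its own where there are three numbers: the opening, from 0 (shut) to 1 (fully open), then the shift along the tool's x, y, z in cm, then the turn, a rotation vector about the tool's x, y, z in degrees. In form: [[hand, [x, y, z], [ax, ay, az]], ...]. A call has 1 to 5 rows; each row shifts and turns the commanded pose from where the row before left it, along the tool's axes as they then stand; what a row does not reach is not made up. A row lasts 1/10 s, in which the tool goes at most 50 mm and 8.59 degrees, less where a joint would pass 70% of its speed; a pose out of reach is approached as far as the arm can. A call is refused whole if a number of a shift passes 5 or a number of a turn 8.59, either way. A call with a gripper value outside its range is refused whole. The fingers move at their own pace and stop on an object; "force" is the grip in N (left out, the last holds). Time passes only in rows, so rows that do not move let the fingers close. It gives the time, the measured TCP pose, the force, the opening and the grip force at its end, in the units of the state.
- status.get_state(): the state, without advancing time (a new reading comes with each control period).
- capture(name): name is "scene" or "side" or "wrist"; returns a dict with "img" (384x512x3 uint8, red, green, blue), "range_z" (384x512 float32, m along the optical axis (not along the pixel's ray), 0 where there is no reading), "camera_matrix" (3x3 intrinsics, pixels), "extrinsics" (4x4, takes a point from camera to world coordinates). Camera axes: x right, y down, z forward; pixel columns grow to the right and rows downward; lengths in m; the calibration is good to about 2 mm. A picture is of the moment at which its call begins.
- order.job_done(): hands the job in; it is judged then, once.
The state is a dict: "clock": time; "joint_positions": joint angles; "joint_vel": joint speeds; "joint_efforts": joint torques, N m; "position": TCP position; "orientation": TCP orientation; "ft_force": force on the tool from outside, world axes, zero at the start; "ft_torque": the same for the moment, N m; "width": opening from 0.0 (shut) to 1.0 (fully open); "finger_force": force on a finger pad.
Only numpy, scipy, OpenCV 4.12 (cv2) and the standard library are available. Lean on these libraries where they do the work, as an engineer would, in place of code of your own. Each camera call takes 0.05 s, during which the arm holds its last target. There are 200 camera calls.

## Working session

There is one attempt and no reset: what is moved stays moved. The work goes in short steps, Python scripts to look and compute and a tool call to move; the robot and the scene stay as the last step left them, time stands still between calls to the robot, and variables do not carry over. Pictures are saved under pics/ and viewed, at most 10 in all, crops included, and the job is handed in when it is done.

Besides the shell and the picture viewer there is one more tool, called after "Request:" as name(argument=value, ...), one argument or row to a line, values as JSON. servo_tool: Moves the arm, as the interface text tells. Its arguments: {"type":"object","properties":{"deltas":{"type":"array","items":{"type":"array"}},"force":{"type":"number"}},"required":["deltas"]}

```bash
mkdir -p pics; ls; python3 - <<'E'
from rig import status, capture, order, r
import cv2,numpy as np
print(status.get_state(), r.pinch_z)
a=[]
for n in("scene","side"):
    c=capture(n); np.savez(f"pics/{n}0.npz",**c); cv2.imwrite(f"pics/{n}0.png",cv2.resize(c["img"][:,:,::-1],(800,600),interpolation=cv2.INTER_CUBIC)); print(c["camera_matrix"],c["extrinsics"])
E
```

```text
pics
{'clock': 0.0, 'joint_positions': array([-4.21002814e+00,  1.76208692e+01,  8.63857911e+01, -1.16815642e-03,
        7.61096163e+01, -4.21355279e+00]), 'joint_vel': array([-0.06711278, -0.01081853, -0.01628395,  0.05424722,  0.02801491,
       -0.07019195]), 'joint_efforts': array([-2.40806599e-03, -4.57556927e+01, -2.51919490e+01, -3.95127336e-04,
        1.32516641e-02, -2.41733758e-06]), 'position': array([5.74288586e-01, 3.26368155e-05, 2.30382417e-01]), 'orientation': array([-1.79883954e+02, -7.41295244e-03,  9.00037987e+01]), 'ft_force': array([ 0.84751933, -0.13115286,  0.09474608]), 'ft_torque': array([ 0.03232883, -0.02733272, -0.04148549]), 'finger_force': 0.0, 'width': 1.0011689457084474} 0.0187
[[472.7335682    0.         255.79977146]
 [  0.         472.7335682  193.97729835]
 [  0.           0.           1.        ]] [[ 0.55961284  0.62011036 -0.54981507  1.35276871]
 [ 0.82869842 -0.411004    0.379914   -0.570899  ]
 [ 0.00961241 -0.66823563 -0.74388759  1.1827906 ]
 [ 0.          0.          0.          1.        ]]
[[463.63336577   0.         259.81141815]
 [  0.         463.63336577 191.6787766 ]
 [  0.           0.           1.        ]] [[ 0.82973187 -0.40994424  0.37880173  0.06058662]
 [-0.55816041 -0.60768762  0.56495372 -0.65163227]
 [-0.0014064  -0.68019224 -0.73303243  0.9751581 ]
 [ 0.          0.          0.          1.        ]]
```

View pics/scene0.png

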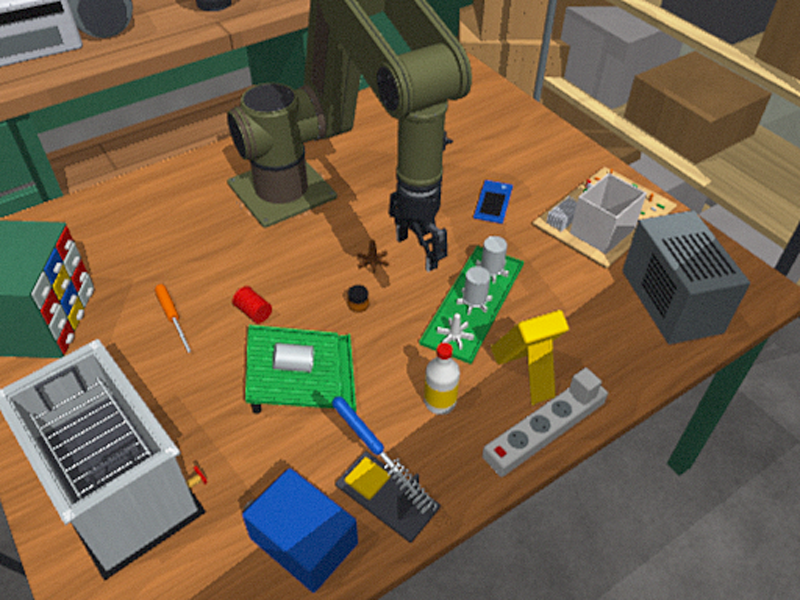

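View pics/side0.png

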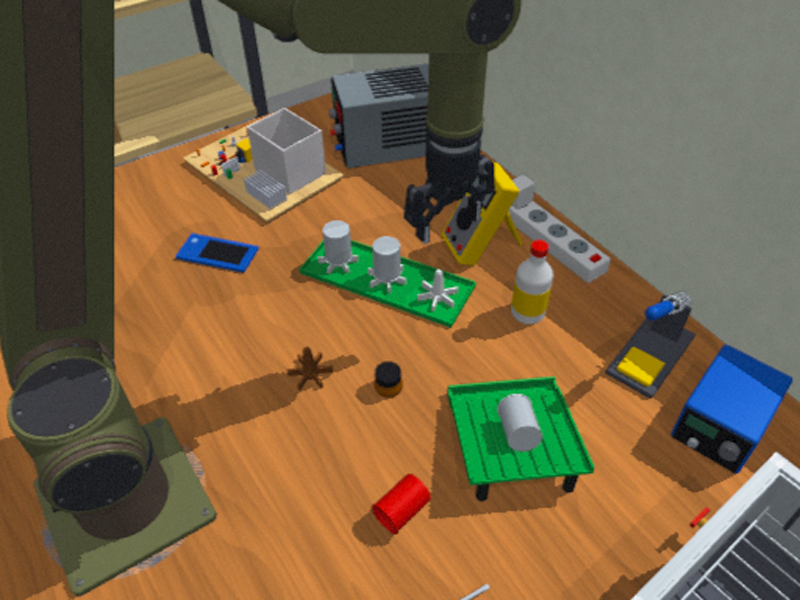

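Scene picture (800x600):
- Beaker candidates: the steel one on the board at (293,357), and a red one at (252,304) that is a decoy by colour. Two steel ones are already drying at (494,257) and (476,287).
- Peg candidates: the white star at (457,330), empty and in the tray, which fits. The brown star at (373,257) is a decoy.

Next I'll make one enlarged crop to confirm these, and measure from the point clouds.

```bash
cat > h.py <<'E'
import numpy as np,cv2
def cloud(n):
    c=np.load(f"pics/{n}.npz"); K,T,z=c["camera_matrix"],c["extrinsics"],c["range_z"]
    v,u=np.mgrid[:384,:512]
    p=np.stack([(u-K[0,2])/K[0,0]*z,(v-K[1,2])/K[1,1]*z,z],-1)
    return c["img"],p@T[:3,:3].T+T[:3,3],z>0
E
python3 - <<'E'
from h import *
crops=[]
for n,bx in(("scene0",(150,180,345,265)),("side0",(190,140,385,310))):
    img,P,ok=cloud(n)
    x0,y0,x1,y1=bx
    crops.append(cv2.resize(img[y0:y1,x0:x1,::-1],(600,int(600*(y1-y0)/(x1-x0))),interpolation=cv2.INTER_CUBIC)[:300 if n=="scene0" else 600])
    hsv=cv2.cvtColor(img,cv2.COLOR_RGB2HSV)
    H,S,V=[hsv[...,i].astype(int) for i in range(3)]
    g=ok&(H>45)&(H<80)&(S>130)&(P[...,2]<.12)&(P[...,2]>-.01)
    k,lab,st,ce=cv2.connectedComponentsWithStats(g.astype(np.uint8))
    for i in range(1,k):
        if st[i,4]<600: continue
        Q=P[lab==i]; r=cv2.minAreaRect((Q[:,:2]*1000).astype(np.float32))
        A=np.c_[Q[:,:2],np.ones(len(Q))]; co=np.linalg.lstsq(A,Q[:,2],rcond=None)[0]
        print(n,"green",st[i],r,"plane",co,Q[:,2].min(),Q[:,2].max())
    w=ok&(S<60)&(V>70)&(P[...,2]>.015)&(P[...,2]<.2)&(P[...,0]<1)&(P[...,0]>.2)
    k,lab,st,ce=cv2.connectedComponentsWithStats(w.astype(np.uint8))
    for i in range(1,k):
        if st[i,4]<40: continue
        Q=P[lab==i]; print(n,"white",st[i],ce[i].round(),Q.mean(0).round(3),Q.min(0).round(3),Q.max(0).round(3))
cv2.imwrite("pics/crop.png",cv2.resize(np.vstack(crops),(600,600)) if 0 else np.vstack(crops)[:600])
E
```

```text
scene0 green [ 268  157   67   76 1438] ((564.1170654296875, 165.935791015625), (116.82592010498047, 320.975830078125), 29.93852996826172) plane [0.00189838 0.00021259 0.00448672] -0.005310405842605448 0.09046361112448542
scene0 green [ 157  208   71   55 2800] ((537.445556640625, -238.8567352294922), (200.86343383789062, 182.86868286132812), 62.34770202636719) plane [-0.13135565 -0.2586535   0.04847114] -0.0029821214459362366 0.10107743516306722
scene0 white [ 350  111   64   51 1848] [384. 136.] [0.553 0.534 0.073] [0.433 0.454 0.015] [0.676 0.663 0.143]
scene0 white [ 410  134   70   55 1584] [443. 160.] [0.801 0.516 0.162] [0.682 0.42  0.153] [0.922 0.614 0.169]
scene0 white [292 151  33  48 696] [310. 174.] [0.549 0.201 0.064] [0.477 0.131 0.015] [0.602 0.279 0.097]
scene0 white [ 20 180  12  18 106] [ 25. 188.] [ 0.213 -0.598  0.167] [ 0.2   -0.61   0.137] [ 0.227 -0.579  0.188]
scene0 white [ 31 194  11  24 114] [ 35. 207.] [ 0.212 -0.596  0.082] [ 0.2   -0.61   0.044] [ 0.228 -0.579  0.122]
scene0 white [280 201  23  21 135] [291. 210.] [0.621 0.072 0.03 ] [0.586 0.039 0.015]
[... 2042 characters left out ...]
8 0.193 0.09 ]
side0 white [330 163  24  25 446] [342. 176.] [ 0.718 -0.058  0.109] [ 0.697 -0.078  0.078] [ 0.755 -0.025  0.148]
side0 white [268 172  19  24 125] [279. 183.] [0.61  0.07  0.034] [0.582 0.047 0.015] [0.644 0.098 0.07 ]
side0 white [424 187  18  14 127] [434. 192.] [ 0.882 -0.231  0.102] [ 0.845 -0.25   0.061] [ 0.933 -0.203  0.131]
side0 white [319 252  28  37 711] [332. 270.] [ 0.522 -0.257  0.083] [ 0.491 -0.293  0.053] [ 0.568 -0.206  0.102]
side0 white [463 283  10   9  47] [468. 286.] [ 0.757 -0.453  0.065] [ 0.748 -0.463  0.056] [ 0.765 -0.443  0.071]
side0 white [ 419  297   93   87 2712] [477. 347.] [ 0.613 -0.564  0.133] [ 0.44  -0.635  0.074] [ 0.682 -0.527  0.2  ]
```

View pics/crop.png

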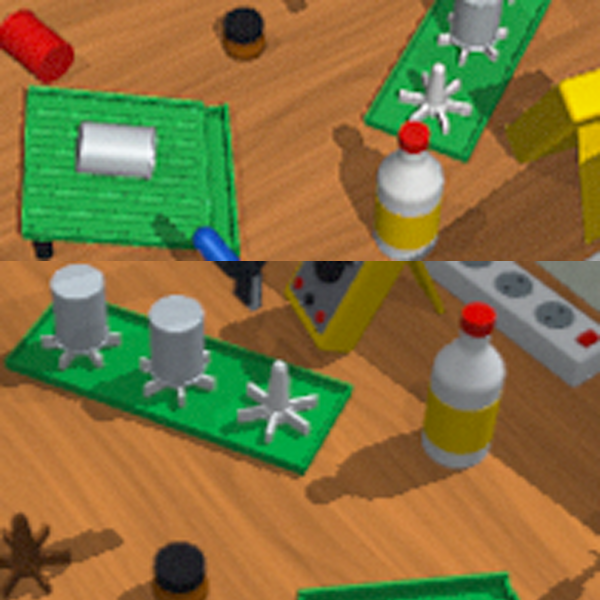

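The crops confirm the targets: a steel beaker on the green board, and an empty white peg at the tray's end nearest the bottle. Next I'll fit the cylinder and peg and map the obstacles.

```bash
python3 - <<'E'
from h import *
from scipy.optimize import least_squares
from rig import r
print([a for a in dir(r) if a[0]!='_'])
Bs=[];Ps=[]; obs=[]
for n in("scene0","side0"):
    img,P,ok=cloud(n); hsv=cv2.cvtColor(img,cv2.COLOR_RGB2HSV).astype(int); S,V=hsv[...,1],hsv[...,2]
    w=ok&(S<60)&(V>70)
    x,y,z=np.moveaxis(P,-1,0)
    b=w&(np.hypot(x-.53,y+.255)<.06)&(z>.05)&(z<.125)
    b=cv2.erode(b.astype(np.uint8),np.ones((3,3)))>0
    p=w&(np.hypot(x-.6165,y-.0755)<.025)&(z>.022)&(z<.08)
    Bs.append(P[b]);Ps.append(P[p]);
    yl=ok&(hsv[...,0]>22)&(hsv[...,0]<33)&(S>150)&(z>.01)&(z<.25)&(abs(x-.75)<.15)&(abs(y-.12)<.12)
    Q=P[yl]
    for zz in np.arange(.02,.2,.04):
        q=Q[abs(Q[:,2]-zz)<.02]
        if len(q): print(n,"meter z",zz.round(2),np.percentile(q[:,:2],[3,97],axis=0).round(3).tolist())
    bl=ok&(V<60)&(z>.025)&(z<.06)&(abs(x-.42)<.12)&(abs(y+.05)<.12); 
    if bl.any(): print("jar",np.median(P[bl],0))
def d(t,e): return np.array([np.cos(t)*np.cos(e),np.sin(t)*np.cos(e),-np.sin(e)])
def fit(B):
    def f(q):
        a=d(q[3],q[4]); v=B-q[:3]; s=v@a; return np.r_[np.linalg.norm(v-np.outer(s,a),axis=1)-.025,(q[4]-np.radians(15))*.3,(q[:3]-B.mean(0))@a*1e-3]
    s=least_squares(f,[*(B.mean(0)-[0,0,.015]),np.radians(62),np.radians(15)],loss="soft_l1",f_scale=.002)
    q=s.x;a=d(q[3],q[4]); t=(B-q[:3])@a; lo,hi=np.percentile(t,[1,99]); 
    print("beaker c",(q[:3]+a*(lo+hi)/2).round(4),"yaw,el",np.degrees(q[3:]).round(1),"len",(hi-lo).round(3),"cost",np.sqrt(2*s.cost/len(B)).round(4),len(B))
for B in Bs+[np.vstack(Bs)]: fit(B)
def pf(Q):
    g=lambda q:np.hypot(Q[:,0]-q[0],Q[:,1]-q[1])-(.0115-.005*(Q[:,2]-.017)/.05)
    s=least_squares(g,[.6165,.0755],loss="soft_l1",f_scale=.002); print("peg",s.x.round(4),len(Q),Q[:,2].max())
for Q in Ps+[np.vstack(Ps)]: pf(Q)
E
```

```text
['IKError', 'pinch_z']
scene0 meter z 0.02 [[0.708, 0.098], [0.843, 0.145]]
scene0 meter z 0.06 [[0.716, 0.096], [0.828, 0.146]]
scene0 meter z 0.1 [[0.735, 0.091], [0.811, 0.152]]
scene0 meter z 0.14 [[0.751, 0.086], [0.81, 0.16]]
scene0 meter z 0.18 [[0.77, 0.087], [0.811, 0.171]]
jar [ 0.43561233 -0.0449136   0.04196659]
side0 meter z 0.02 [[0.692, 0.097], [0.829, 0.182]]
side0 meter z 0.06 [[0.702, 0.093], [0.816, 0.125]]
side0 meter z 0.1 [[0.72, 0.089], [0.796, 0.169]]
side0 meter z 0.14 [[0.737, 0.084], [0.786, 0.11]]
side0 meter z 0.18 [[0.758, 0.086], [0.807, 0.159]]
jar [ 0.42654404 -0.04899384  0.04017989]
beaker c [ 0.5283 -0.2503  0.0704] yaw,el [61.8 15. ] len 0.063 cost 0.002 285
beaker c [ 0.528  -0.2529  0.0686] yaw,el [62.8 14.8] len 0.067 cost 0.0037 566
beaker c [ 0.5282 -0.2528  0.0692] yaw,el [62.4 14.9] len 0.067 cost 0.0033 851
peg [0.6157 0.0748] 67 0.07144635770137042
peg [0.6163 0.0758] 78 0.06993975458789659
peg [0.6161 0.0755] 145 0.07144635770137042
```

```bash
cat >> h.py <<'E'
from scipy.spatial.transform import Rotation as Ro
def pose(f,tilt): # tool x along azimuth f when down, then turned by tilt about tool y
    return Ro.from_euler("xyz",[180,0,f],degrees=True)*Ro.from_euler("y",tilt,degrees=True)
def plan(G,R,n,s=None):
    from rig import status,r
    s=s or status.get_state(); p=np.array(s["position"]); R0=Ro.from_euler("xyz",s["orientation"],degrees=True)
    t=np.asarray(G)+R.apply([0,0,r.pinch_z]); v=(R0.inv()*R).as_rotvec()
    print("dist",np.linalg.norm(t-p).round(4),"turn",np.linalg.norm(np.degrees(v)).round(1),"grasp pt",(p-R0.apply([0,0,r.pinch_z])).round(4),"q",s["joint_positions"].round(0),"F",s["ft_force"].round(1),"w",s["width"],s["finger_force"],"t",s["clock"])
    for i in range(n):
        Ri=R0*Ro.from_rotvec(v*i/n); print([Ri.inv().apply((t-p)/n*100).round(2).tolist(),np.degrees(v/n).round(2).tolist()])
B=np.array([.5248,-.257,.0718])
E
python3 - <<'E'
from h import *
R=pose(62,50); print(R.as_matrix().round(2))
plan(B-R.apply([0,0,.10]),R,10)
E
```

```text
[[ 0.3   0.88  0.36]
 [ 0.57 -0.47  0.68]
 [ 0.77  0.   -0.64]]
dist 0.3389 turn 56.9 grasp pt [0.5744 0.     0.2492] q [-4. 18. 86. -0. 76. -4.] F [ 0.1 -0.4 -0.4] w 0.9983310146712329 0.0 t 0.1
[[-3.12, -0.79, 1.07], [-1.23, 4.9, 2.61]]
[[-3.23, -0.66, 0.78], [-1.23, 4.9, 2.61]]
[[-3.31, -0.52, 0.48], [-1.23, 4.9, 2.61]]
[[-3.36, -0.38, 0.19], [-1.23, 4.9, 2.61]]
[[-3.38, -0.23, -0.11], [-1.23, 4.9, 2.61]]
[[-3.37, -0.07, -0.4], [-1.23, 4.9, 2.61]]
[[-3.32, 0.1, -0.68], [-1.23, 4.9, 2.61]]
[[-3.24, 0.26, -0.96], [-1.23, 4.9, 2.61]]
[[-3.13, 0.43, -1.22], [-1.23, 4.9, 2.61]]
[[-2.99, 0.6, -1.48], [-1.23, 4.9, 2.61]]
```

Request:
servo_tool(
  deltas=[
    [1,[-3.12,-0.79,0.9],[-1.2,4.9,2.6]],
    [1,[-3.23,-0.66,0.6],[-1.2,4.9,2.6]],
    [1,[-3.31,-0.52,0.3],[-1.2,4.9,2.6]],
    [1,[-3.36,-0.38,0.0],[-1.2,4.9,2.6]],
    [1,[-3.38,-0.23,-0.2],[-1.2,4.9,2.6]],
  ],
)

```text
clock: 0.6
position: [0.5352, -0.1585, 0.1861]
orientation: [176.5, -25.1, 77.5]
ft_force: [-0.3, 0.2, 0.1]
width: 0.999
finger_force: 0.0
```

Request:
servo_tool(
  deltas=[
    [1,[-3.37,-0.07,-0.5],[-1.2,4.9,2.6]],
    [1,[-3.32,0.1,-0.8],[-1.2,4.9,2.6]],
    [1,[-3.24,0.26,-1.0],[-1.2,4.9,2.6]],
    [1,[-3.13,0.43,-1.2],[-1.2,4.9,2.6]],
    [1,[-2.99,0.6,-1.4],[-1.2,4.9,2.6]],
  ],
)

```text
clock: 1.1
position: [0.4956, -0.3158, 0.1338]
orientation: [-179.8, -50.2, 62.0]
ft_force: [1.1, -0.2, -0.5]
width: 1.003
finger_force: 0.0
```

Request:
servo_tool(
  deltas=[
    [1,[0,0,0],[0,0,0]],
    [1,[0,0,0],[0,0,0]],
  ],
)

```text
clock: 1.3
position: [0.4952, -0.3148, 0.1327]
orientation: [-179.6, -50.1, 61.8]
ft_force: [-0.4, 0.4, 0.0]
width: 0.997
finger_force: 0.0
```

```bash
python3 - <<'E'
from h import *
R=pose(62,50)
plan(B-R.apply([0,0,.06]),R,4)
from rig import capture
c=capture("wrist"); np.savez("pics/w1.npz",**c); s=capture("side"); np.savez("pics/side1.npz",**s)
cv2.imwrite("pics/w1.png",np.hstack([cv2.resize(c["img"][:,:,::-1],(400,300)),cv2.resize(s["img"][150:342,230:486,::-1],(400,300))]))
E
```

```text
dist 0.0478 turn 0.3 grasp pt [ 0.4885 -0.3275  0.1447] q [-61.  38.  88.  40.  88. -47.] F [-0.4  0.4  0. ] w 0.9967135104896148 0.0 t 1.3
[[-0.12, -0.02, 1.19], [-0.07, -0.02, -0.03]]
[[-0.12, -0.02, 1.19], [-0.07, -0.02, -0.03]]
[[-0.12, -0.02, 1.19], [-0.07, -0.02, -0.03]]
[[-0.12, -0.02, 1.19], [-0.07, -0.02, -0.03]]
```

View pics/w1.png

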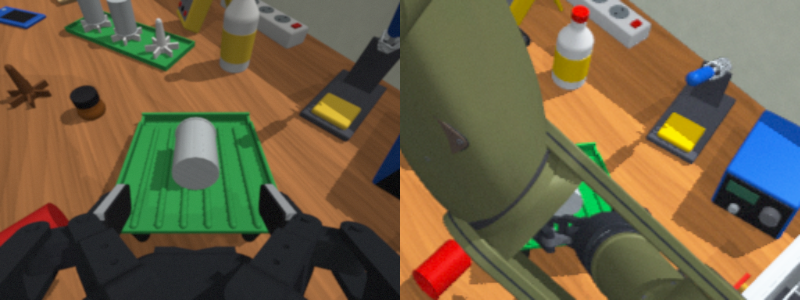

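The wrist view shows the beaker at about (196,150), centred between the fingers, with the mouth pointing away downhill. The red beaker at (30,230) is clear, so I'll advance.

Request:
servo_tool(
  deltas=[
    [1,[-0.12,-0.02,2],[0,0,0]],
    [1,[-0.12,-0.02,2],[0,0,0]],
    [1,[-0.12,-0.02,2],[0,0,0]],
    [1,[-0.1,0,2],[0,0,0]],
    [1,[0,0,1.5],[0,0,0]],
  ],
)

```text
clock: 1.9
position: [0.5288, -0.249, 0.0708]
orientation: [-180.0, -49.9, 62.4]
ft_force: [-0.1, 0.1, -0.1]
width: 1.0
finger_force: 0.0
```

Request:
servo_tool(
  deltas=[
    [1,[0,0,1.2],[0,0,0]],
    [1,[0,0,0],[0,0,0]],
    [1,[0,0,0],[0,0,0]],
  ],
)

```text
clock: 2.2
position: [0.5325, -0.2434, 0.0625]
orientation: [-179.9, -50.0, 62.2]
ft_force: [0.4, -0.9, 0.3]
width: 0.998
finger_force: 0.0
```

```bash
python3 - <<'E'
from h import *
plan(B,pose(62,50),1)
from rig import capture
c=capture("wrist"); np.savez("pics/w2.npz",**c)
cv2.imwrite("pics/w2.png",c["img"][:,:,::-1])
E
```

```text
dist 0.0031 turn 0.3 grasp pt [ 0.5259 -0.2561  0.0746] q [-55.  41.  95.  44.  77. -51.] F [ 0.4 -0.9  0.3] w 0.9983289742328489 0.0 t 2.2
[[-0.3, -0.05, 0.08], [-0.27, 0.04, 0.15]]
```

View pics/w2.png

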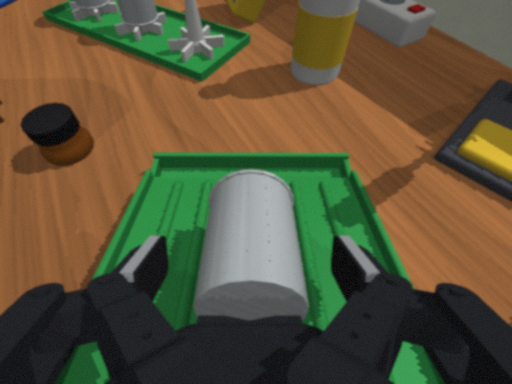

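The beaker at (252,250) is centred between the pads at (148,265) and (355,265). I'll drop 3 mm and close.

Request:
servo_tool(
  deltas=[
    [1,[-0.3,0,0.1],[0,0,0]],
    [0.3,[0,0,0],[0,0,0]],
    [0.3,[0,0,0],[0,0,0]],
    [0.3,[0,0,0],[0,0,0]],
    [0.3,[0,0,0],[0,0,0]],
  ],
  force=40,
)

```text
clock: 2.75
position: [0.5321, -0.2454, 0.0593]
orientation: [-179.9, -50.0, 62.1]
ft_force: [1.7, -1.8, -0.1]
width: 0.586
finger_force: 41.5
```

Request:
servo_tool(
  deltas=[
    [0.3,[0,0,0],[0,0,0]],
    [0.3,[0,0,0],[0,0,0]],
    [0.3,[0,0,0],[0,0,0]],
  ],
)

```text
clock: 3.05
position: [0.5321, -0.2451, 0.0593]
orientation: [-179.9, -50.0, 62.2]
ft_force: [0.7, -1.7, 1.9]
width: 0.583
finger_force: 41.5
```

Gripped at 0.585 opening. I'll lift straight up.

Request:
servo_tool(
  deltas=[
    [0.3,[0.8,0,-0.64],[0,0,0]],
    [0.3,[1.6,0,-1.3],[0,0,0]],
    [0.3,[2.3,0,-1.93],[0,0,0]],
    [0.3,[2.3,0,-1.93],[0,0,0]],
    [0.3,[2.3,0,-1.93],[0,0,0]],
  ],
)

```text
clock: 3.55
position: [0.5315, -0.2434, 0.1825]
orientation: [-179.8, -50.0, 62.1]
ft_force: [0.0, -0.7, -0.9]
width: 0.586
finger_force: 41.5
```

Request:
servo_tool(
  deltas=[
    [0.3,[2.3,0,-1.93],[0,0,0]],
    [0.3,[1.6,0,-1.3],[0,0,0]],
    [0.3,[0,0,0],[0,0,0]],
  ],
)

```text
clock: 3.85
position: [0.5328, -0.2441, 0.235]
orientation: [179.6, -49.8, 62.6]
ft_force: [0.9, -0.5, -0.5]
width: 0.589
finger_force: 41.5
```

```bash
python3 - <<'E'
from h import *
# hover: tool tilt 50-75=-25, f'=-10; beaker bottom ~28mm above grasp pt along axis
plan([.616,.0755,.22],pose(-10,-25),22)
E
```

```text
dist 0.3313 turn 100.3 grasp pt [ 0.5261 -0.2568  0.247 ] q [-55.  29.  88.  43.  91. -37.] F [ 0.9 -0.5 -0.5] w 0.5891512438572329 41.49064276367426 t 3.85
[[0.83, -0.38, 1.2], [-0.74, -2.92, 3.42]]
[[0.86, -0.44, 1.15], [-0.74, -2.92, 3.42]]
[[0.89, -0.51, 1.1], [-0.74, -2.92, 3.42]]
[[0.91, -0.58, 1.05], [-0.74, -2.92, 3.42]]
[[0.93, -0.64, 0.99], [-0.74, -2.92, 3.42]]
[[0.94, -0.71, 0.94], [-0.74, -2.92, 3.42]]
[[0.94, -0.78, 0.88], [-0.74, -2.92, 3.42]]
[[0.93, -0.85, 0.82], [-0.74, -2.92, 3.42]]
[[0.92, -0.91, 0.76], [-0.74, -2.92, 3.42]]
[[0.9, -0.98, 0.7], [-0.74, -2.92, 3.42]]
[[0.88, -1.04, 0.65], [-0.74, -2.92, 3.42]]
[[0.84, -1.1, 0.59], [-0.74, -2.92, 3.42]]
[[0.81, -1.16, 0.53], [-0.74, -2.92, 3.42]]
[[0.76, -1.21, 0.48], [-0.74, -2.92, 3.42]]
[[0.71, -1.26, 0.42], [-0.74, -2.92, 3.42]]
[[0.65, -1.3, 0.37], [-0.74, -2.92, 3.42]]
[[0.59, -1.35, 0.32], [-0.74, -2.92, 3.42]]
[[0.53, -1.38, 0.28], [-0.74, -2.92, 3.42]]
[[0.45, -1.42, 0.23], [-0.74, -2.92, 3.42]]
[[0.38, -1.44, 0.19], [-0.74, -2.92, 3.42]]
[[0.3, -1.47, 0.16], [-0.74, -2.92, 3.42]]
[[0.22, -1.48, 0.12], [-0.74, -2.92, 3.42]]
```

Request:
servo_tool(
  deltas=[
    [0.3,[0.92,-0.42,1.3],[-0.81,-3.2,3.76]],
    [0.3,[0.95,-0.5,1.25],[-0.81,-3.2,3.76]],
    [0.3,[0.99,-0.58,1.2],[-0.81,-3.2,3.76]],
    [0.3,[1.01,-0.66,1.12],[-0.81,-3.2,3.76]],
    [0.3,[1.03,-0.73,1.05],[-0.81,-3.2,3.76]],
  ],
)

```text
clock: 4.35
position: [0.5496, -0.1627, 0.2231]
orientation: [-168.6, -31.7, 39.3]
ft_force: [-0.1, 0.1, 0.1]
width: 0.587
finger_force: 41.5
```

Request:
servo_tool(
  deltas=[
    [0.3,[1.03,-0.81,1.0],[-0.81,-3.2,3.76]],
    [0.3,[1.03,-0.9,0.93],[-0.81,-3.2,3.76]],
    [0.3,[1.02,-0.98,0.86],[-0.81,-3.2,3.76]],
    [0.3,[1.0,-1.05,0.79],[-0.81,-3.2,3.76]],
    [0.3,[0.98,-1.12,0.73],[-0.81,-3.2,3.76]],
  ],
)

```text
clock: 4.85
position: [0.5687, -0.0828, 0.2154]
orientation: [-166.7, -11.9, 23.3]
ft_force: [0.1, -0.1, 0.0]
width: 0.589
finger_force: 41.5
```

Request:
servo_tool(
  deltas=[
    [0.3,[0.93,-1.2,0.66],[-0.81,-3.2,3.76]],
    [0.3,[0.89,-1.27,0.59],[-0.81,-3.2,3.76]],
    [0.3,[0.84,-1.33,0.53],[-0.81,-3.2,3.76]],
    [0.3,[0.78,-1.39,0.46],[-0.81,-3.2,3.76]],
    [0.3,[0.71,-1.44,0.4],[-0.81,-3.2,3.76]],
  ],
)

```text
clock: 5.35
position: [0.5884, -0.0028, 0.2073]
orientation: [-170.3, 7.7, 8.1]
ft_force: [-0.1, 0.7, -1.2]
width: 0.584
finger_force: 41.5
```

```bash
python3 - <<'E'
from h import *
plan([.616,.0755,.22],pose(-10,-25),5)
E
```

```text
dist 0.0822 turn 24.9 grasp pt [ 0.5912 -0.0056  0.2256] q [-9. 25. 80.  7. 86. 73.] F [-0.1  0.7 -1.2] w 0.5840652440871168 41.5291928127408 t 5.35
[[0.62, -1.5, 0.26], [-0.89, -3.13, 3.77]]
[[0.54, -1.54, 0.2], [-0.89, -3.13, 3.77]]
[[0.44, -1.58, 0.15], [-0.89, -3.13, 3.77]]
[[0.35, -1.6, 0.11], [-0.89, -3.13, 3.77]]
[[0.24, -1.63, 0.06], [-0.89, -3.13, 3.77]]
```

Request:
servo_tool(
  deltas=[
    [0.3,[0.62,-1.5,0.26],[-0.89,-3.13,3.77]],
    [0.3,[0.54,-1.54,0.2],[-0.89,-3.13,3.77]],
    [0.3,[0.44,-1.58,0.15],[-0.89,-3.13,3.77]],
    [0.3,[0.35,-1.6,0.1],[-0.89,-3.13,3.77]],
    [0.3,[0.24,-1.6,0.06],[-0.89,-3.13,3.77]],
  ],
)

```text
clock: 5.85
position: [0.6084, 0.0765, 0.2034]
orientation: [180.0, 25.0, -10.0]
ft_force: [1.5, 0.4, -1.0]
width: 0.586
finger_force: 41.5
```

Request:
servo_tool(
  deltas=[
    [0.3,[0,0,0],[0,0,0]],
    [0.3,[0,0,0],[0,0,0]],
  ],
)

```text
clock: 6.05
position: [0.6085, 0.0757, 0.2027]
orientation: [-179.9, 24.9, -9.8]
ft_force: [-0.5, -0.3, -1.1]
width: 0.585
finger_force: 41.6
```

```bash
python3 - <<'E'
from h import *
from rig import capture
plan([.616,.0755,.22],pose(-10,-25),1)
ims=[]
for n in("scene","side","wrist"):
    c=capture(n); np.savez(f"pics/{n}2.npz",**c); im=c["img"][:,:,::-1]
    ims.append(cv2.resize({"scene":im[110:260,210:360],"side":im[60:240,200:380],"wrist":im}[n],(400,400) if n!="wrist" else (267,200)))
o=np.hstack(ims[:2]); w=np.zeros((200,800,3),np.uint8); w[:,:267]=ims[2]
cv2.imwrite("pics/hov.png",np.vstack([o,w]))
E
```

```text
dist 0.0012 turn 0.3 grasp pt [0.6163 0.0744 0.2196] q [  0.  35.  65.   5. 104. 100.] F [-0.5 -0.3 -1.1] w 0.5848706888461402 41.611171178519726 t 6.05
[[-0.06, -0.11, -0.01], [-0.01, -0.13, 0.22]]
```

View pics/hov.png

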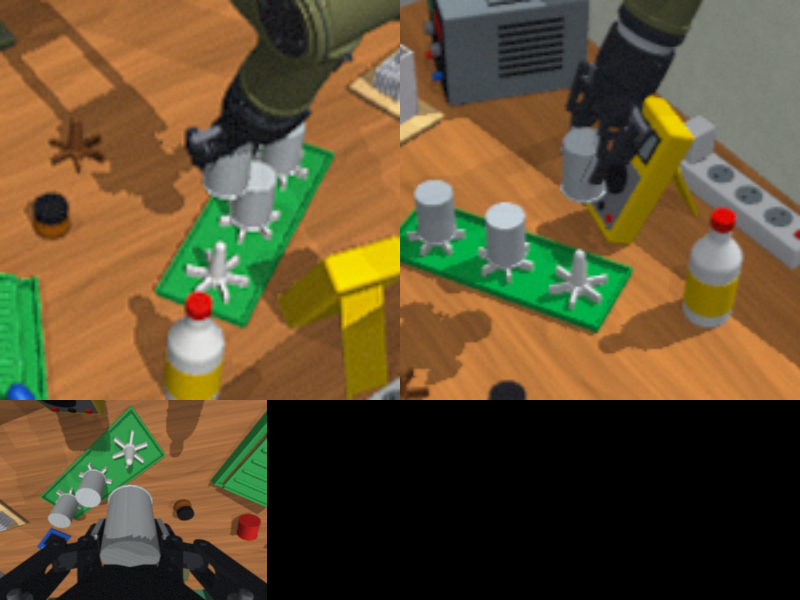

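The beaker is held mouth down above the peg, at (228,170) in the scene crop and (583,165) in the side crop. I'll measure its axis, tilt and rim height before lowering.

```bash
cat >> h.py <<'E'
def held(tag,G,zr):
    from scipy.optimize import least_squares
    Bs=[]
    for n in("scene","side"):
        img,P,ok=cloud(n+tag); hsv=cv2.cvtColor(img,cv2.COLOR_RGB2HSV).astype(int)
        w=ok&(hsv[...,1]<60)&(hsv[...,2]>85)&(np.hypot(P[...,0]-G[0],P[...,1]-G[1])<.04)&(P[...,2]>zr[0])&(P[...,2]<zr[1])
        w=cv2.erode(w.astype(np.uint8),np.ones((2,2)))>0
        Bs.append(P[w])
    for Q in Bs+[np.vstack(Bs)]:
        z0=Q[:,2].mean()
        def g(q):
            a=np.array([q[2],q[3],1]);a/=np.linalg.norm(a); v=Q-[q[0],q[1],z0]; return np.linalg.norm(v-np.outer(v@a,a),axis=1)-.025
        m=(Q[:,2]<np.percentile(Q[:,2],97)-.004)
        Q=Q[m]
        if len(Q)<20: print(len(Q)); continue
        s=least_squares(g,[G[0],G[1],0,0],loss="soft_l1",f_scale=.002); q=s.x
        zb=np.percentile(Q[:,2],2)
        print(len(Q),"axis at z",z0.round(3),q[:2].round(4),"slope deg",np.degrees(q[2:]).round(1),"rim xy",(q[:2]+q[2:]*(zb-z0)).round(4),"z",np.percentile(Q[:,2],[1,99]).round(4))
E
python3 - <<'E'
from h import *
held("2",[.616,.0745],[.14,.29])
E
```

```text
188 axis at z 0.205 [0.6156 0.0752] slope deg [ 0.2 -0.4] rim xy [0.6155 0.0755] z [0.1747 0.2318]
283 axis at z 0.221 [0.6171 0.0719] slope deg [ 1.5 -3.3] rim xy [0.6159 0.0745] z [0.175  0.2421]
470 axis at z 0.215 [0.6158 0.0741] slope deg [ 0.6 -1.2] rim xy [0.6154 0.0749] z [0.1747 0.2411]
```

The rim is at about (0.6155, 0.075, 0.174), the tilt is near 1° and it is centred over the peg. I'll lower it.

Request:
servo_tool(
  deltas=[
    [0.3,[0.63,-0.1,1.36],[0,0,0]],
    [0.3,[0.85,0,1.81],[0,0,0]],
    [0.3,[0.85,0,1.81],[0,0,0]],
    [0.3,[0.85,0,1.81],[0,0,0]],
    [0.3,[0.42,0,0.91],[0,0,0]],
  ],
)

```text
clock: 6.7
position: [0.6085, 0.0761, 0.1168]
orientation: [-179.9, 24.9, -9.9]
ft_force: [-0.5, -0.2, -1.3]
width: 0.585
finger_force: 41.6
```

Request:
servo_tool(
  deltas=[
    [0.3,[0.42,0,0.91],[0,0,0]],
    [0.3,[0.42,0,0.91],[0,0,0]],
    [0.3,[0.42,0,0.91],[0,0,0]],
    [0.3,[0.42,0,0.91],[0,0,0]],
    [0.3,[0,0,0],[0,0,0]],
  ],
)

```text
clock: 7.2
position: [0.6092, 0.0769, 0.0773]
orientation: [-179.9, 24.9, -9.9]
ft_force: [-0.8, -0.0, -1.4]
width: 0.585
finger_force: 41.6
```

```bash
python3 - <<'E'
from h import *
from rig import capture
plan([.616,.0755,.22-.157],pose(-10,-25),1)
for n in("scene","side"):
    c=capture(n); np.savez(f"pics/{n}3.npz",**c)
held("3",[.616,.0745],[.035,.14])
E
```

```text
dist 0.0313 turn 0.2 grasp pt [0.617  0.0755 0.0943] q [  1.  41.  72.   4.  91. 100.] F [-0.8 -0.  -1.4] w 0.5854315434042724 41.59011326730251 t 7.2
[[1.22, 0.02, 2.88], [-0.07, -0.13, 0.13]]
149 axis at z 0.077 [0.6162 0.0761] slope deg [-0.9 -3.7] rim xy [0.6166 0.0778] z [0.0501 0.1029]
252 axis at z 0.097 [0.6187 0.0724] slope deg [ 1.9 -5.3] rim xy [0.6172 0.0768] z [0.0498 0.1173]
404 axis at z 0.091 [0.617  0.0749] slope deg [ 0.9 -3.7] rim xy [0.6164 0.0775] z [0.0499 0.117 ]
```

Request:
servo_tool(
  deltas=[
    [0.3,[0.35,0,0.82],[0,0,0]],
    [0.3,[0.35,0,0.82],[0,0,0]],
    [0.3,[0.25,0,0.54],[0,0,0]],
    [0.3,[0.17,0,0.36],[0,0,0]],
    [0.3,[0,0,0],[0,0,0]],
  ],
)

```text
clock: 7.8
position: [0.6091, 0.077, 0.0501]
orientation: [-179.9, 24.8, -9.9]
ft_force: [-0.1, 0.3, 0.0]
width: 0.587
finger_force: 41.6
```

Request:
servo_tool(
  deltas=[
    [0.3,[0.06,0,0.14],[0,0,0]],
    [0.3,[0.06,0,0.14],[0,0,0]],
    [0.3,[0,0,0],[0,0,0]],
  ],
)

```text
clock: 8.1
position: [0.6096, 0.0771, 0.048]
orientation: [-179.8, 24.7, -9.8]
ft_force: [-0.2, 0.2, -0.9]
width: 0.584
finger_force: 41.6
```

Request:
servo_tool(
  deltas=[
    [0.3,[0.04,0,0.1],[0,0,0]],
    [0.3,[0,0,0],[0,0,0]],
  ],
)

```text
clock: 8.3
position: [0.6095, 0.0771, 0.0469]
orientation: [-179.8, 24.7, -9.8]
ft_force: [0.5, -0.3, -1.5]
width: 0.584
finger_force: 41.6
```

Request:
servo_tool(
  deltas=[
    [0.3,[0.04,0,0.1],[0,0,0]],
    [0.3,[0,0,0],[0,0,0]],
  ],
)

```text
clock: 8.5
position: [0.6094, 0.0771, 0.0458]
orientation: [-179.8, 24.7, -9.8]
ft_force: [-0.3, -0.4, -0.3]
width: 0.583
finger_force: 41.6
```

Request:
servo_tool(
  deltas=[
    [0.3,[0.04,0,0.1],[0,0,0]],
    [0.3,[0,0,0],[0,0,0]],
  ],
)

```text
clock: 8.7
position: [0.6095, 0.0771, 0.0451]
orientation: [-179.8, 24.7, -9.8]
ft_force: [-0.4, 0.5, 1.2]
width: 0.586
finger_force: 41.7
```

```bash
python3 - <<'E'
from h import *
from rig import capture,status
ims=[]
for n in("scene","side"):
    c=capture(n); np.savez(f"pics/{n}4.npz",**c); im=c["img"][:,:,::-1]
    ims.append(cv2.resize(im[140:240,250:350] if n=="scene" else im[120:220,210:310],(400,400),interpolation=cv2.INTER_CUBIC))
cv2.imwrite("pics/low.png",np.hstack(ims))
held("4",[.616,.0755],[.022,.11])
# tops of the drying beakers vs this one
for n in("scene4","side4"):
    img,P,ok=cloud(n); hsv=cv2.cvtColor(img,cv2.COLOR_RGB2HSV).astype(int)
    for c in([.563,.166],[.51,.256],[.616,.0755]):
        m=ok&(hsv[...,1]<60)&(hsv[...,2]>85)&(np.hypot(P[...,0]-c[0],P[...,1]-c[1])<.02)&(P[...,2]<.12)&(P[...,2]>.07); print(n,c,m.sum(),np.percentile(P[m][:,2],[50,80,95]).round(4) if m.any() else None)
print(status.get_state()["ft_force"])
E
```

```text
111 axis at z 0.049 [0.6165 0.0761] slope deg [-0.6 -0.9] rim xy [0.6168 0.0765] z [0.0229 0.0684]
211 axis at z 0.069 [0.6193 0.0713] slope deg [ 3.2 -6.8] rim xy [0.6168 0.0767] z [0.0233 0.0845]
324 axis at z 0.063 [0.6171 0.075 ] slope deg [ 0.5 -2.5] rim xy [0.6167 0.0767] z [0.0231 0.0842]
scene4 [0.563, 0.166] 0 None
scene4 [0.51, 0.256] 0 None
scene4 [0.616, 0.0755] 0 None
side4 [0.563, 0.166] 108 [0.0857 0.0872 0.0888]
side4 [0.51, 0.256] 100 [0.0857 0.087  0.0885]
side4 [0.616, 0.0755] 107 [0.0858 0.0871 0.0888]
[ 0.16678502 -0.38131031  1.12630782]
```

View pics/low.png

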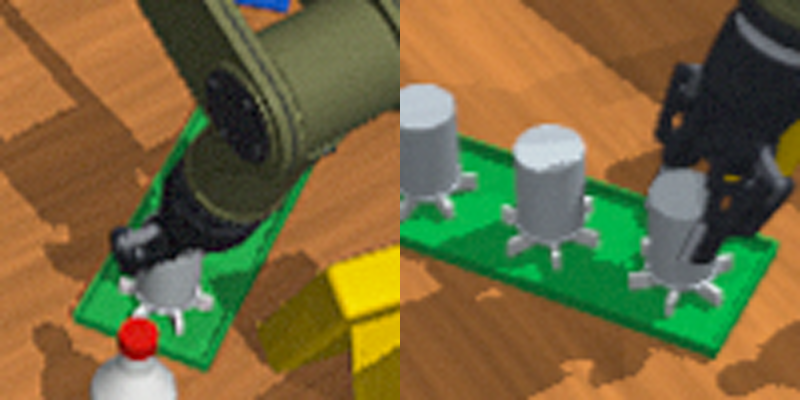

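The rim is on the spokes at (680,275) in the right-hand crop. The top is level with the drying beakers, and contact force has begun. I'll press slightly to confirm, then open gently.

Request:
servo_tool(
  deltas=[
    [0.3,[0.04,0,0.1],[0,0,0]],
    [0.3,[0,0,0],[0,0,0]],
  ],
)

```text
clock: 9.0
position: [0.6096, 0.0771, 0.0449]
orientation: [-179.8, 24.7, -9.8]
ft_force: [0.3, -0.0, 7.1]
width: 0.587
finger_force: 42.1
```

Request:
servo_tool(
  deltas=[
    [0.62,[0,0,0],[0,0,0]],
    [0.68,[0,0,0],[0,0,0]],
    [0.75,[0,0,0],[0,0,0]],
    [0.8,[0,0,0],[0,0,0]],
    [0.8,[0,0,0],[0,0,0]],
  ],
  force=20,
)

```text
clock: 9.5
position: [0.6092, 0.0771, 0.0434]
orientation: [-179.8, 24.8, -9.8]
ft_force: [0.8, -0.1, 0.6]
width: 0.802
finger_force: 0.0
```

Request:
servo_tool(
  deltas=[
    [0.8,[0,0,-0.5],[0,0,0]],
    [0.8,[0,0,-1],[0,0,0]],
    [0.8,[0,0,-2],[0,0,0]],
    [0.8,[0,0,-2],[0,0,0]],
    [0.8,[0,0,-2],[0,0,0]],
  ],
)

```text
clock: 10.0
position: [0.641, 0.0714, 0.1133]
orientation: [-179.8, 24.7, -9.8]
ft_force: [-0.8, -0.5, -0.8]
width: 0.801
finger_force: 0.0
```

Request:
servo_tool(
  deltas=[
    [0.8,[-0.8,0,-1.8],[0,0,0]],
    [0.8,[-0.8,0,-1.8],[0,0,0]],
    [0.8,[-0.8,0,-1.8],[0,0,0]],
    [0.8,[0,0,0],[0,0,0]],
    [0.8,[0,0,0],[0,0,0]],
  ],
)

```text
clock: 10.5
position: [0.6415, 0.0712, 0.1715]
orientation: [-179.8, 24.6, -9.8]
ft_force: [-1.4, 0.9, -0.8]
width: 0.798
finger_force: 0.0
```

```bash
python3 - <<'E'
from h import *
from rig import capture,status
ims=[]
for n in("scene","side"):
    c=capture(n); np.savez(f"pics/{n}5.npz",**c); im=c["img"][:,:,::-1]
    ims.append(cv2.resize(im[110:260,240:390] if n=="scene" else im[90:240,190:340],(400,400),interpolation=cv2.INTER_CUBIC))
cv2.imwrite("pics/end.png",np.hstack(ims))
held("5",[.616,.0755],[.022,.11])
print(status.get_state()["ft_force"])
E
```

```text
249 axis at z 0.068 [0.6171 0.0763] slope deg [-0.5 -0.2] rim xy [0.6174 0.0765] z [0.023  0.0874]
272 axis at z 0.067 [0.6172 0.0763] slope deg [-1.1  0.2] rim xy [0.618  0.0761] z [0.0236 0.0843]
548 axis at z 0.067 [0.6172 0.0764] slope deg [-0.4  0.2] rim xy [0.6175 0.0763] z [0.0233 0.0861]
[-0.28415434 -0.22900477  0.55837708]
```

View pics/end.png

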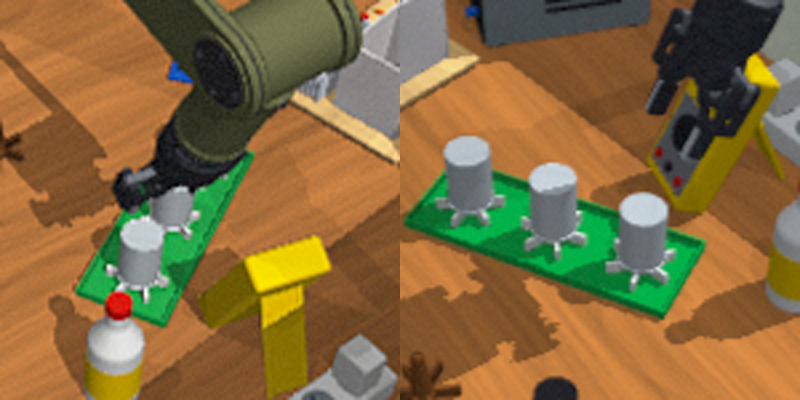

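The beaker at (643,230) in the right-hand crop stands upright on its peg, level with the other two, and the gripper is clear of everything. I'll hand it in.

```bash
python3 -c "
from rig import order; print(order.job_done())"
```

```text
the job is handed in; nothing more can be done
None
```

The beaker is upside down on the empty peg with its rim on the spokes, about 2 mm off centre and within 1° of upright, and the job was handed in at about 10.6 s; no verdict was returned.

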